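# Tighten the flange and press the keyed shaft home in the pulley

### The arm

A 6-joint arm with a two-finger parallel gripper is mounted at the origin on the work surface. World frame = base frame: x ahead of the robot, y to its left, z up, the work surface at z = 0. Lengths are in mm, angles in rad, forces in N, time in s.
With the tool pointing down it reaches from about 275 to 1000 mm from the base axis. Payload 8.4 kg.
Tool frame: the origin (TCP) lies on the mounting face of the last link; the fingertips stand 173 mm ahead of it and the grasp point (between the pads) lies 155 mm ahead of it; z points along the fingers, y is the direction in which the jaws open and shut (so a half turn about z gives the same grasp; the last joint's range is limited). The gripper opens to 85 mm and grips with 20 to 120 N. Pads are 22 mm wide; open, the fingers measure 114 mm over their backs; the gripper's body (76 mm by 85 mm) begins 54 mm behind the grasp point. The pads swing forward as they close: fully open they stand 13 mm farther back than shut.
Start: joints at [1.168, 0.353, 1.633, -0, 1.155, -0.002], TCP at [243.846, 575.472, 404.681] pointing down, gripper open.
Joint ranges: [-2.63, 2.63], [-0.92, 2.1], [0.06, 2.66], [-1.3, 4.44], [0, 2.69], [-3.02, 3.02]. Speed limits (rad/s): [2.22, 2.22, 2.79, 3.14, 3.14, 3.14].

### API

Orientations are given as [roll, pitch, yaw] about the fixed x, y, z axes, in that order (R = Rz(yaw) Ry(pitch) Rx(roll)).
In Python, from rig import readout, imaging, ticket gives the robot as it stands.
- The arm moves only by the tool step_arm, never from a script. Its argument "deltas" is a list of rows, each an object with "translation": the shift along the tool's x, y, z in cm, a list of three; "rot": the turn, a rotation vector about the tool's x, y, z in rad, a list of three. In form: [{"translation": [x, y, z], "rot": [rx, ry, rz]}, ...]. A call has 1 to 8 rows; each row is the pose to reach, as a shift and turn from the pose commanded when the call began, along the tool's axes at that moment; what a row does not reach only later rows make up. A row lasts 1/8 s, in which the tool goes at most 62.5 mm and 10.7 degrees, less where a joint would pass 70% of its speed; a pose out of reach is approached as far as the arm can. A call with a gripper value outside its range is refused whole. "grip" is the closure in counts, from 0 (fully open) to 255 (shut), set as the call begins (left out, the last holds). The fingers move at their own pace and stop on an object; "squeeze" is the grip in N (left out, the last holds). Time passes only in rows, so rows that repeat a pose let the fingers close. It gives the time, the measured TCP pose, the force and the opening at its end, in the units of the state.
- readout.sense(): the state, without advancing time (a new reading comes with each control period).
- imaging.grab_frame(name): name is "scene" or "top" or "wrist"; returns a dict with "image" (400x640x3 uint8, red, green, blue), "camera_matrix" (3x3 intrinsics, pixels), "world_to_cam" (4x4, takes a point from world to camera coordinates). Camera axes: x right, y up, looking along -z (the intrinsics and any distortion apply to the point x, -y, -z); pixel columns grow to the right and rows downward; lengths in mm; the calibration is good to about 2 mm. A picture is of the moment at which its call begins. There is no depth.
- ticket.sign_off(): hands the job in, once; it reports no verdict.
The state is a dict: "clock": time; "qpos": joint angles; "qvel": joint speeds; "joint_efforts": joint torques, N m; "eef_pos": TCP position; "tcp_rot": TCP orientation; "contact_force": force on the tool from outside, world axes, zero at the start; "wrist_torque": the same for the moment, N m; "opening": opening from 0.0 (shut) to 1.0 (fully open).
Only numpy, scipy, OpenCV 4.12 (cv2) and the standard library are available. Lean on these libraries where they do the work, as an engineer would, in place of code of your own. Each camera call takes 0.05 s, during which the arm holds its last target.

### The job

Turn both wing bolts of the pulley's flange clockwise to their end stops. Then take the keyed shaft (the one with the square head) out of the rack, put its tip in the pulley's bore, rotate it until its key slips into the keyway, and keep pushing until its collar sits on the pulley's face, against the spring in the bore. Finish while still gripping the shaft and holding it fully home, upright, with the bolts still tight; leave everything else where it is.

Things in the scene. Friction and masses are not known exactly. Their poses are not given: they have to be found in the camera images.
- bolt_left_grip (a point): Middle of the left wing bolt's grip (at the flange's +y end), on its turning axis, 42 mm above the table. The wing is an upright steel bar 12 mm thick, 44 mm long, from 26 to 58 mm above the table; under it a round shank 26 mm across. The point's y runs along the bar's length, x across its thickness, z up. 90 mm from the pulley's axis.
- bolt_right_grip (a point): The same for the right wing bolt (at the flange's -y end).
- bolt_left (a joint): Turn of the left wing bolt in rad: grows as it is turned clockwise seen from above; 1.3 is its end stop (tight). It starts between 0 and 0.4. Stiff: it needs about 0.06 N m and stays where it is left.
- bolt_right (a joint): Turn of the right wing bolt, same meaning: clockwise from above, 1.3 is the end stop.
- hub_face (a point): Centre of the bore's mouth on the flat top face of the pulley, 85 mm above the table; axes as the flange's. The pulley is a toothed aluminium wheel 60 mm across, locked: it cannot turn. Upright bore 21.6 mm across, with one keyway 8 mm wide, reaching 15.5 mm out from the axis, down its whole length.
- flange: Fixed grey two-bolt flange, origin under its centre below the pulley; y runs along the line of the bolts, z up. The keyway points within 0.5 rad either side of the flange's +x; where exactly is not reported: look, or rotate the shaft under a light push (5 to 15 N) until the key drops in. The round grey housing under the pulley is 72 mm across, 34 mm above the table.
- spring_pad (a joint): Travel in m of the sprung pad at the bottom of the pulley's bore: 0 when free, 0.008 when the shaft's collar sits on the pulley's face, 0.009 at most. The shaft's tip meets it 37 mm below the face; it pushes up with 5 N at 0 and 9 N at 0.008, more than the shaft's weight, so a shaft that is let go rises again.
- shaft_head (a point): Centre of the square head of the keyed steel shaft (0.24 to 0.36 kg), 26 mm above its collar's underside. Head 22 x 22 mm, 40 mm tall, sides along this point's x and y; z points up, away from the tip. It stands in one of the rack's three holes, collar on the rack's top, and is the only one there with a square head. Its key points to this point's +x.
- shaft_collar (a point): Centre of the underside of the keyed shaft's collar (40 mm across, 6 mm thick, between head and shaft); same axes as the head. A small dark bar on top of the collar lies over the key.
- shaft_tip (a point): Centre of the shaft's lower end, 45 mm below the collar's underside. Shaft 20 mm round, tapering to 14 mm over the last 4 mm. The key (6 mm wide, 1 mm of play each side in the keyway, reaching 14 mm out from the axis towards +x) begins 10 mm above the tip and ends 40 mm above it: it lands on the pulley's face with the collar still 35 mm above the face.
- rack: Fixed wooden rack 230 x 70 mm, 56 mm high, origin at the centre of its underside; three holes 30 mm wide, 70 mm apart along its x axis.
- idler_pin: Bystander: steel pin with a round 22 mm head 40 mm tall and no key, in another hole of the rack. Origin at the centre of its collar's underside.
- stepped_pin: Bystander: steel pin with a stepped round head (30 mm, then 16 mm), no key, in another hole of the rack. Origin at the centre of its collar's underside.
- bearing: Bystander: steel ring 38 mm across, 12 mm high, lying between rack and flange; origin at the centre of its underside.
- wrench: Bystander: wrench 170 mm long lying beyond the flange.
- screwdriver: Bystander: screwdriver 190 mm long lying on the table's right side.
- oil: Bystander: upright white oil bottle, 44 mm across, 120 mm tall, beyond the work.
- grease: Bystander: tin 68 mm across, 55 mm tall, on the left side.

How it is judged:
By the outcome, as a careful person would: the job done as asked, in the order asked, and still so for the second after the job is handed in, while the arm keeps its last pose, push and grip.
It also fails if it takes over 72 s, if anything falls off the work surface, if the arm or the gripper's body presses on something with over 40 N, if the wrist force passes 120 N, or if a joint passes its speed limit or range.

## Working session

There is one attempt and no reset: what is moved stays moved. The work goes in short steps, Python scripts to look and compute and a tool call to move; the robot and the scene stay as the last step left them, time stands still between calls to the robot, and variables do not carry over. Pictures are saved under pics/ and viewed, and the job is handed in when it is done.

Besides the shell and the picture viewer there is one more tool, called after ">>>" by a JSON object that holds its "fn" and its "kwargs", one argument or row to a line. step_arm: Moves the arm, as the interface text tells. Its arguments: {"type":"object","properties":{"deltas":{"type":"array","items":{"type":"object","properties":{"translation":{"type":"array","items":{"type":"number"}},"rot":{"type":"array","items":{"type":"number"}}}}},"grip":{"type":"number"},"squeeze":{"type":"number"}},"required":["deltas"]}

```bash
ls; mkdir -p pics
python3 - <<'E'
from rig import readout, imaging, ticket
import cv2,numpy as np
print(readout.sense())
for n in ["scene","top","wrist"]:
    f=imaging.grab_frame(n); cv2.imwrite(f"pics/{n}0.png",f["image"][:,:,::-1]); print(n,f["camera_matrix"],f["world_to_cam"],[k for k in f])
E
```

```text
pics
{'clock': 0.0, 'qpos': array([ 1.16758218e+00,  3.53644968e-01,  1.63411952e+00, -5.07316995e-06,
        1.15516024e+00, -2.42338617e-03]), 'qvel': array([-0.00020763, -0.00092071, -0.00045005,  0.00080516, -0.00143415,
       -0.00083005]), 'joint_efforts': array([ 1.74300672e-03, -6.05242324e+01, -3.42066443e+01,  1.61305375e-04,
        9.46006563e-03,  2.88061116e-06]), 'eef_pos': array([243.76841315, 575.25966108, 403.96974731]), 'tcp_rot': array([-3.14026057e+00,  1.41036732e-06,  2.74080394e+00]), 'contact_force': array([-0.48153533,  0.66736466,  0.70884808]), 'wrist_torque': array([0.03858353, 0.02573434, 0.00037861]), 'opening': 0.9954804804136939}
scene [[473.2992128    0.         319.36841128]
 [  0.         473.2992128  195.70233731]
 [  0.           0.           1.        ]] [[ 6.58506906e-01  7.52459847e-01  1.31466000e-02 -3.74599893e+02]
 [-5.51188825e-01  4.70325595e-01  6.89191348e-01  2.75281996e+02]
 [ 5.12405634e-01 -4.61083521e-01  7.24460111e-01 -1.63030919e+03]
 [ 0.00000000e+00  0.00000000e+00  0.00000000e+00  1.00000000e+00]] ['image', 'camera_matrix'
[... 205 characters left out ...]
31133e+00]
 [ 9.76338688e-01 -4.52521979e-03  2.16199650e-01 -6.26759468e+02]
 [-2.16180094e-01  4.44396099e-03  9.76343392e-01 -1.39750214e+03]
 [ 0.00000000e+00  0.00000000e+00  0.00000000e+00  1.00000000e+00]] ['image', 'camera_matrix', 'world_to_cam']
wrist [[310.24332372   0.         323.50413546]
 [  0.         310.24332372 202.54272469]
 [  0.           0.           1.        ]] [[ 3.90386581e-01  9.20647894e-01 -2.40253760e-03 -6.23115618e+02]
 [-8.72619363e-01  3.69186409e-01 -3.19744966e-01  4.18379475e+01]
 [-2.93485545e-01  1.26920645e-01  9.47500599e-01 -3.81616280e+02]
 [ 0.00000000e+00  0.00000000e+00  0.00000000e+00  1.00000000e+00]] ['image', 'camera_matrix', 'world_to_cam']
```

View pics/scene0.png

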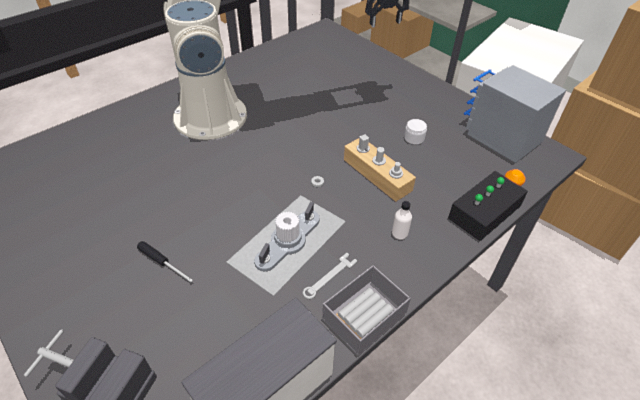

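View pics/top0.png

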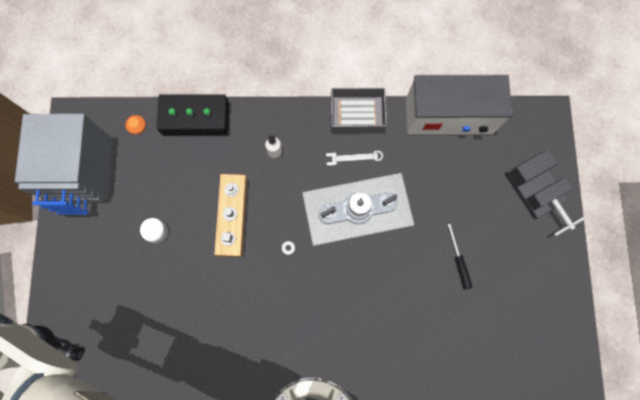

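View pics/wrist0.png

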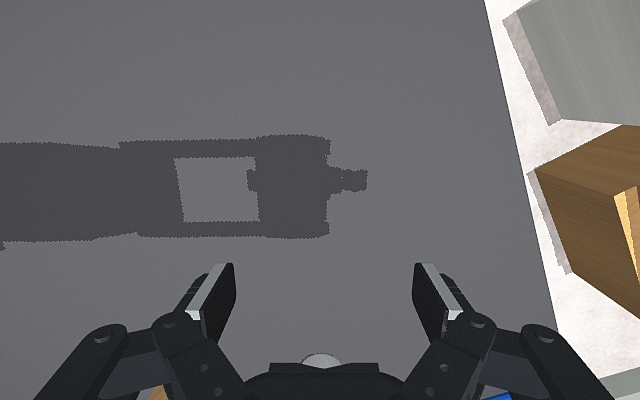

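The top view shows the flange around (360,207) with wings at (328,212) and (389,200). The rack is around (230,215), and its lowest pin, at (227,239), looks square. I'll zoom in on both.

```bash
cat > h.py <<'E'
from rig import readout, imaging, ticket
import cv2,numpy as np
from scipy.spatial.transform import Rotation as Ro
def ray(f,px):
    W=np.array(f["world_to_cam"]);R=W[:3,:3];t=W[:3,3];K=np.array(f["camera_matrix"])
    d=np.linalg.inv(K)@np.array([px[0],px[1],1.]);d=np.array([d[0],-d[1],-d[2]])
    return -R.T@t, R.T@d
def onz(f,px,z):
    c,d=ray(f,px);return c+d*(z-c[2])/d[2]
def proj(f,p):
    W=np.array(f["world_to_cam"]);q=W[:3,:3]@np.array(p)+W[:3,3];K=np.array(f["camera_matrix"])
    u=K@np.array([q[0],-q[1],-q[2]]);return u[:2]/u[2]
def tri(f1,p1,f2,p2):
    c1,d1=ray(f1,p1);c2,d2=ray(f2,p2)
    s=np.linalg.lstsq(np.c_[d1,-d2],c2-c1,rcond=None)[0]
    a=c1+d1*s[0];b=c2+d2*s[1];return (a+b)/2,np.linalg.norm(a-b)
def crop(f,x0,y0,x1,y1,s,name):
    cv2.imwrite("pics/"+name,cv2.resize(np.ascontiguousarray(f["image"][y0:y1,x0:x1,::-1]),None,fx=s,fy=s,interpolation=cv2.INTER_CUBIC))
E
python3 - <<'E'
from h import *
f=imaging.grab_frame("top");crop(f,205,165,420,255,3.7,"t1.png")
f=imaging.grab_frame("scene");crop(f,220,120,430,290,3.5,"s1.png")
E
```

```text
(no output)
```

View pics/t1.png

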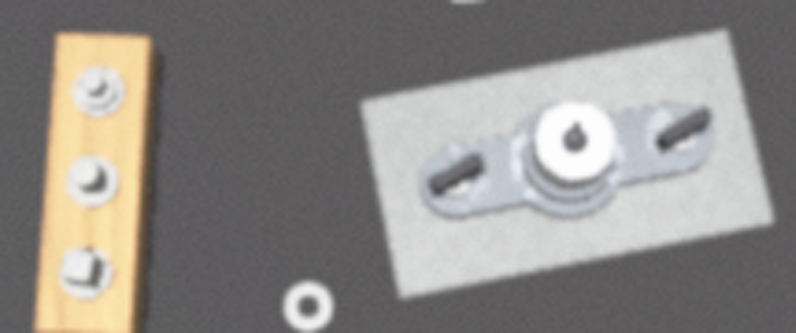

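View pics/s1.png

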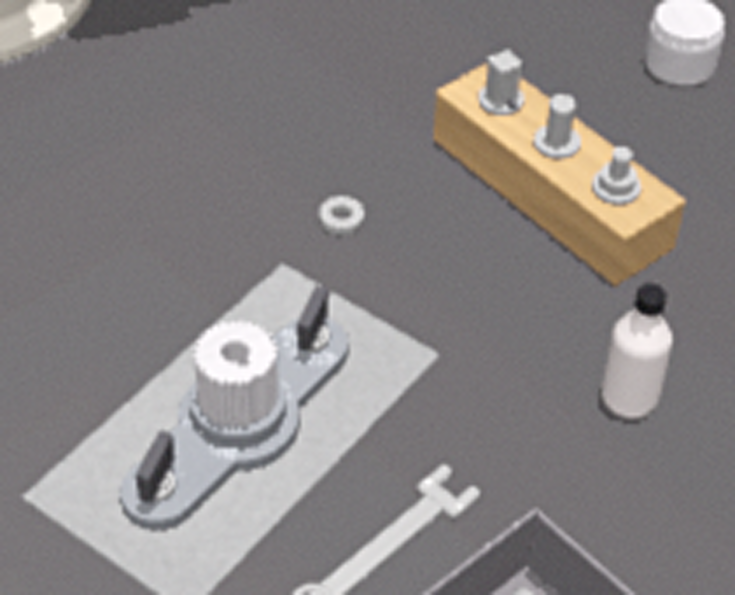

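Run:
```python
from h import *
f=imaging.grab_frame("top"); g=imaging.grab_frame("scene"); w=imaging.grab_frame("wrist")
for a in (f,g,w): print("cam",ray(a,(320,200)))
T=lambda x,y:(205+(x+.5)/3.7-.5,165+(y+.5)/3.7-.5)
S=lambda x,y:(220+(x+.5)/3.5-.5,120+(y+.5)/3.5-.5)
print("hub",tri(f,T(574,141),g,S(236,350)),onz(f,T(574,141),85))
print("bl",onz(f,T(455,170),52), onz(g,S(313,303),58)); print("br",onz(f,T(683,128),52),onz(g,S(155,452),58))
print("head",tri(f,T(80,268),g,S(505,58)),onz(f,T(80,268),56+46))
for n,p in (("p2",(89,177)),("p3",(97,88))): print(n,onz(f,T(*p),102))
s=readout.sense();print(s["clock"]);R=Ro.from_euler("xyz",s["tcp_rot"]).as_matrix();print(R)
W=w["world_to_cam"];print("cam in tool",R.T@(-W[:3,:3].T@W[:3,3]-s["eef_pos"]));print("cam axes in tool",R.T@W[:3,:3].T)
```

```text
cam (array([ 309.76364057,   -6.61488975, 1499.98072719]), array([ 0.20662826, -0.01225156, -0.9784228 ]))
cam (array([1233.78858951, -599.30949145,  996.29672117]), array([-0.50652198,  0.45781697, -0.73070058]))
cam (array([167.84209021, 606.83808922, 373.93837524]), array([ 0.28226998, -0.13348367, -0.95010553]))
hub (array([ 599.66068051, -135.65276056,   84.92985007]), np.float64(2.2874700504204695)) [ 600.28699539 -134.69793906   85.        ]
bl [584.83963673 -46.06945431  52.        ] [581.47809799 -48.71169161  58.        ]
br [ 616.87591666 -221.78946426   52.        ] [ 617.38086425 -225.30421303   58.        ]
head (array([504.02281596, 230.06682492, 102.57121112]), np.float64(0.8073629677122832)) [503.84474483 229.84014534 102.        ]
p2 [571.36728239 225.35595091 102.        ]
p3 [638.78068409 221.47668921 102.        ]
0.4
[[-9.20768030e-01  3.90110536e-01 -6.88645032e-05]
 [ 3.90110543e-01  9.20768014e-01 -1.71286584e-04]
 [-3.41246921e-06 -1.84579979e-04 -9.99999983e-01]]
cam in tool [82.21273809 -0.73438622 30.65645757]
cam axes in tool [[-3.00369870e-04  9.47503801e-01  3.19744361e-01]
 [ 9.99999121e-01 -1.28364739e-04  1.31979086e-03]
 [ 1.29155076e-03  3.19744476e-01 -9.47502930e-01]]
```

Rough positions: hub (600,-135), bolts about (583,-47) and (617,-223), square head (504,230). The bolts come out about 180 mm apart, as they should. Next I'll look from closer with the wrist camera.

>>> {"fn": "step_arm", "kwargs": {
  "deltas": [
    {"translation": [-60.5, -51.6, 4.4], "rot": [0, 0, 1.39]},
    {"translation": [-60.5, -51.6, 4.4], "rot": [0, 0, 1.39]},
    {"translation": [-60.5, -51.6, 4.4], "rot": [0, 0, 1.39]},
    {"translation": [-60.5, -51.6, 4.4], "rot": [0, 0, 1.39]},
    {"translation": [-60.5, -51.6, 4.4], "rot": [0, 0, 1.39]},
    {"translation": [-60.5, -51.6, 4.4], "rot": [0, 0, 1.39]},
    {"translation": [-60.5, -51.6, 4.4], "rot": [0, 0, 1.39]},
    {"translation": [-60.5, -51.6, 4.4], "rot": [0, 0, 1.39]}
  ]
}}

```text
clock: 1.4
eef_pos: [467.8, 127.1, 377.3]
tcp_rot: [3.141, -0.001, 1.347]
contact_force: [1.2, 0.9, 0.2]
opening: 0.999
```

>>> {"fn": "step_arm", "kwargs": {
  "deltas": [
    {"translation": [-22.6, 18.7, 1.7], "rot": [0, 0, 0]},
    {"translation": [-22.6, 18.7, 1.7], "rot": [0, 0, 0]},
    {"translation": [-22.6, 18.7, 1.7], "rot": [0, 0, 0]},
    {"translation": [-22.6, 18.7, 1.7], "rot": [0, 0, 0]},
    {"translation": [-22.6, 18.7, 1.7], "rot": [0, 0, 0]},
    {"translation": [-22.6, 18.7, 1.7], "rot": [0, 0, 0]}
  ]
}}

```text
clock: 2.15
eef_pos: [601.2, -135.0, 359.6]
tcp_rot: [3.141, 0.0, 1.348]
contact_force: [0.8, 1.2, -0.2]
opening: 1.0
```

Run:
```python
from h import *
s=readout.sense();print(s["clock"],s["eef_pos"],s["tcp_rot"],s["qpos"],s["contact_force"])
f=imaging.grab_frame("wrist");crop(f,0,0,640,400,1.25,"w1.png")
print(proj(f,(600,-135,85)),proj(f,(583,-47,58)),proj(f,(617,-223,58)))
```

```text
2.15 [ 601.20321662 -135.02329528  359.62285068] [3.14112847e+00 4.07837376e-04 1.34763865e+00] [-2.23244998e-01  3.84040072e-01  1.69535285e+00 -4.67012795e-04
  1.06173555e+00  1.40093118e-04] [ 0.80992455  1.15408161 -0.21168744]
[322.05549516 201.46816704] [278.39841137  97.03639808] [358.46078212 270.91762573]
```

View pics/w1.png

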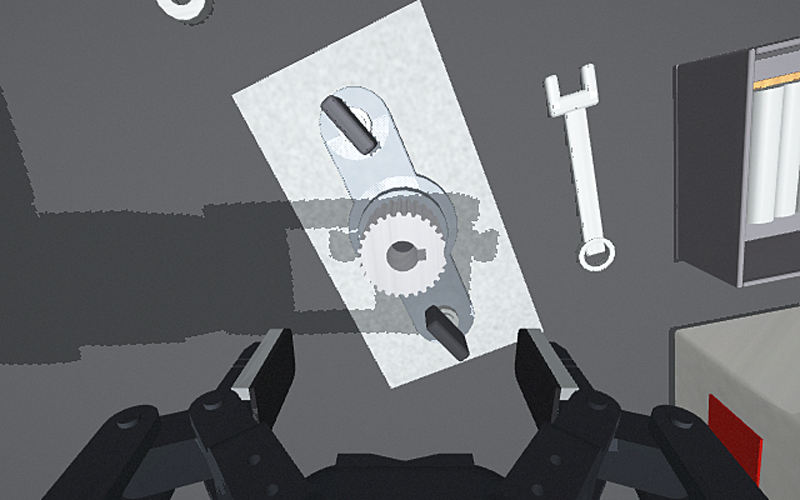

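The wrist view shows everything needed: the bore at (402,256) of the 1.25x picture with its keyway pointing right, and wings at (349,124) and (447,333). I'll zoom in to measure.

Run:
```python
from h import *
f=imaging.grab_frame("wrist");crop(f,240,60,400,300,2.5,"w2.png")
crop(f,282,165,362,240,10,"w3.png")
```

```text
(no output)
```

View pics/w2.png

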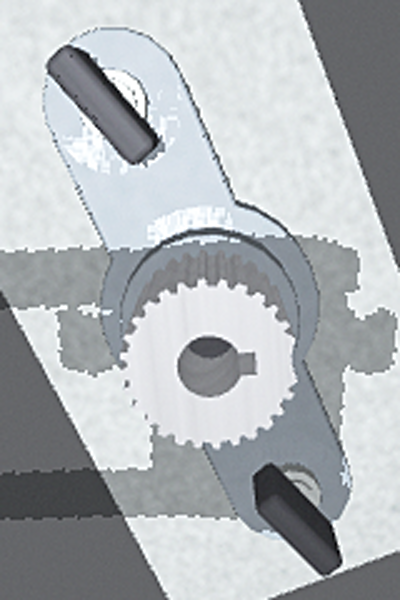

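View pics/w3.png

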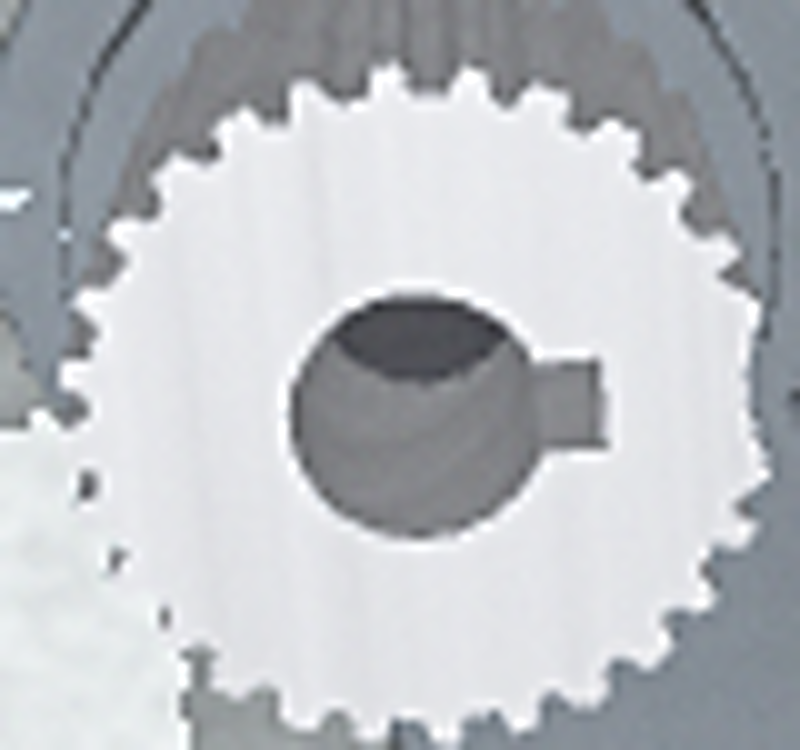

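Run:
```python
from h import *
f=imaging.grab_frame("wrist");im=f["image"]
a=im[230:300,330:390];b=im[70:130,250:310]
o=[cv2.resize(np.clip(x[:,:,::-1].astype(int)*2,0,255).astype(np.uint8)[:60],(600,600) if x.shape[1]==60 else None,interpolation=cv2.INTER_CUBIC) for x in (a,)]
cv2.imwrite("pics/w4.png",cv2.resize(np.clip(a[:,:,::-1].astype(int)*3,0,255).astype(np.uint8),None,fx=8,fy=8,interpolation=cv2.INTER_CUBIC))
cv2.imwrite("pics/w5.png",cv2.resize(np.clip(b[:,:,::-1].astype(int)*3,0,255).astype(np.uint8),None,fx=8,fy=8,interpolation=cv2.INTER_CUBIC))
# bore
x0,y0=282,165; roi=im[y0:240,x0:362].astype(int).sum(2)/3
m=(roi<190).astype(np.uint8)
n,l,st,c=cv2.connectedComponentsWithStats(m)
k=l[207-y0,323-x0]; mm=(l==k).astype(np.uint8);print("area",mm.sum())
cs=max(cv2.findContours(mm,cv2.RETR_EXTERNAL,cv2.CHAIN_APPROX_NONE)[0],key=len)[:,0]+[x0,y0]
P=np.array([onz(f,p,85)[:2] for p in cs])
from scipy.optimize import least_squares
c0=np.median(P,0);
keep=np.hypot(*(P-c0).T)<12.5
for _ in range(4):
    r=least_squares(lambda q:np.hypot(P[keep,0]-q[0],P[keep,1]-q[1])-q[2],[*c0,10.8],loss="soft_l1");c0=r.x[:2]
    d=np.hypot(*(P-c0).T); keep=abs(d-r.x[2])<0.8
print("bore",r.x,keep.sum(),len(P))
far=P[d>r.x[2]+2.5];print(len(far));v=far.mean(0)-c0;print("key yaw",np.arctan2(v[1],v[0]),"reach",np.max(d))
```

```text
area 562
bore [ 599.1069083  -137.6464687    10.57735344] 65 84
15
key yaw -0.13649601588932267 reach 15.87602765317713
```

View pics/w4.png

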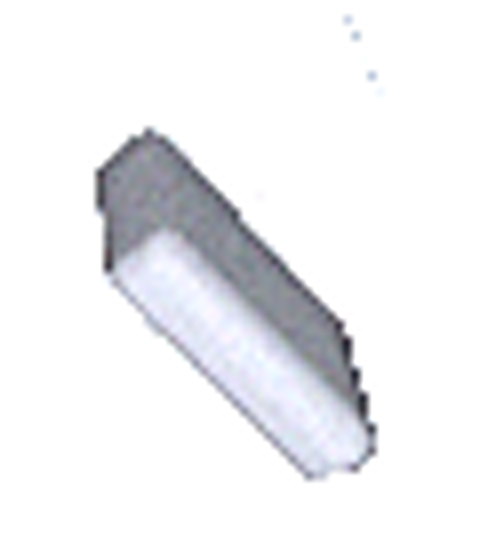

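View pics/w5.png

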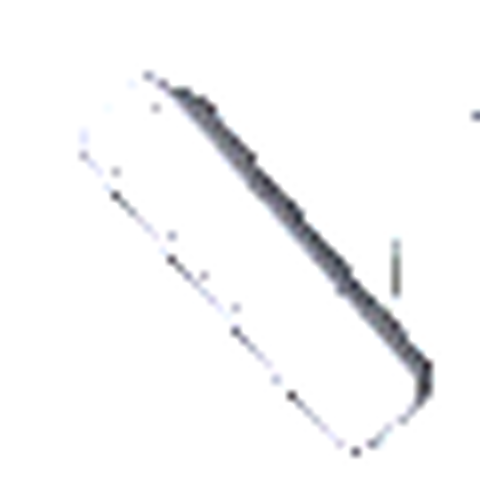

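Run:
```python
from h import *
f=imaging.grab_frame("wrist")
def go(n,C,o):
    P=[onz(f,((x+.5)/8-.5+o[0],(y+.5)/8-.5+o[1]),58)[:2] for x,y in C]
    P=np.array(P);c=P.mean(0);v=(P[2]+P[3]-P[0]-P[1])/2
    print(n,c,"len",np.linalg.norm(v),"w",np.linalg.norm(P[0]-P[1]),"bar yaw",np.arctan2(*v[::-1]));return c
l=go("L",[(82,145),(147,78),(430,378),(357,448)],(250,70))
r=go("R",[(108,268),(168,228),(372,442),(312,478)],(330,230))
h=np.array([599.1,-137.6]);print(np.linalg.norm(l-h),np.linalg.norm(r-h),(l+r)/2,np.arctan2(*(l-r)[::-1]))
print(readout.sense()["clock"])
```

```text
L [582.43116826 -48.40585956] len 40.75858554605615 w 9.506658985512374 bar yaw -1.0426272397348755
R [ 616.19946568 -223.2532698 ] len 40.38472620473825 w 9.136261616729433 bar yaw -1.0703626406874887
90.73833059779373 87.34342765596114 [ 599.31531697 -135.82956468] 1.7615775692694957
2.35
```

>>> {"fn": "step_arm", "kwargs": {
  "deltas": [
    {"translation": [8.0, -3.77, 9.4], "rot": [0, 0, -0.75]},
    {"translation": [8.0, -3.77, 9.4], "rot": [0, 0, -0.75]},
    {"translation": [8.0, -3.77, 9.4], "rot": [0, 0, -0.75]},
    {"translation": [8.0, -3.77, 9.4], "rot": [0, 0, -0.75]},
    {"translation": [8.0, -3.77, 9.4], "rot": [0, 0, -0.75]},
    {"translation": [8.0, -3.77, 9.4], "rot": [0, 0, -0.75]}
  ],
  "grip": 110,
  "squeeze": 30
}}

```text
clock: 3.1
eef_pos: [580.9, -45.6, 266.5]
tcp_rot: [3.141, 0.0, 2.097]
contact_force: [0.6, -0.1, 0.6]
opening: 0.571
```

Run:
```python
from h import *
s=readout.sense();print(s["clock"],s["eef_pos"],s["tcp_rot"],s["qpos"],s["wrist_torque"])
f=imaging.grab_frame("wrist");crop(f,0,0,640,400,1.25,"w6.png")
print(1.25*proj(f,(582.2,-48.6,58)))
```

```text
3.1 [580.87732421 -45.5507238  266.45551614] [3.14121441e+00 2.46862441e-04 2.09731752e+00] [-8.08351919e-02  4.52920883e-01  1.83532707e+00  1.74616025e-05
  8.52893220e-01 -6.07367920e-01] [-0.06346701 -0.00414865  0.02804204]
[404.83796277 299.86737628]
```

View pics/w6.png

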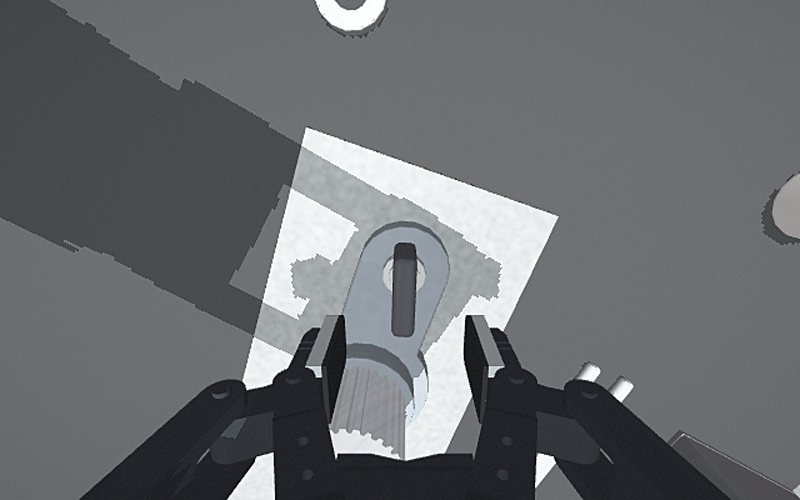

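>>> {"fn": "step_arm", "kwargs": {
  "deltas": [
    {"translation": [-0.22, 0, 3.5], "rot": [0, 0, 0]},
    {"translation": [-0.22, 0, 6.5], "rot": [0, 0, 0]},
    {"translation": [-0.22, 0, 6.5], "rot": [0, 0, 0]}
  ]
}}

```text
clock: 3.52
eef_pos: [581.1, -48.0, 199.4]
tcp_rot: [-3.138, -0.002, 2.099]
contact_force: [-0.1, -0.2, 0.1]
opening: 0.571
```

>>> {"fn": "step_arm", "kwargs": {
  "deltas": [
    {"translation": [0, 0, 0], "rot": [0, 0, 0]},
    {"translation": [0, 0, 0], "rot": [0, 0, 0]},
    {"translation": [0, 0, 0], "rot": [0, 0, 0]},
    {"translation": [0, 0, 0], "rot": [0, 0, 0]}
  ],
  "grip": 255
}}

```text
clock: 4.03
eef_pos: [582.2, -48.4, 202.6]
tcp_rot: [3.141, 0.001, 2.101]
contact_force: [-3.0, -4.2, 6.0]
opening: 0.134
```

Run:
```python
from h import *
s=readout.sense();print(s["clock"],s["eef_pos"],s["tcp_rot"],s["qpos"],s["contact_force"],s["wrist_torque"],s["opening"])
f=imaging.grab_frame("wrist");crop(f,160,150,480,400,2.4,"w7.png")
```

```text
4.025 [582.24242507 -48.43794066 202.56077307] [3.14126376e+00 1.22660934e-03 2.10081454e+00] [-8.53330761e-02  5.49822766e-01  1.85883791e+00 -1.21461516e-03
  7.31955724e-01 -6.14448369e-01] [-2.99254242 -4.19763824  5.96755519] [-0.56154894  0.5014764  -0.00478306] 0.13360529090389817
```

View pics/w7.png

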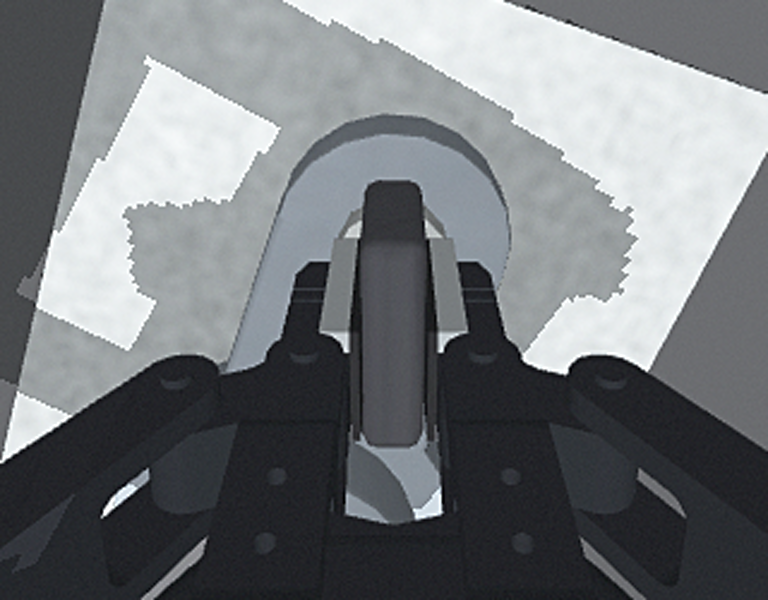

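>>> {"fn": "step_arm", "kwargs": {
  "deltas": [
    {"translation": [0, 0, -0.2], "rot": [0, 0, 0.15]},
    {"translation": [0, 0, -0.2], "rot": [0, 0, 0.3]},
    {"translation": [0, 0, -0.2], "rot": [0, 0, 0.45]},
    {"translation": [0, 0, -0.2], "rot": [0, 0, 0.6]},
    {"translation": [0, 0, -0.2], "rot": [0, 0, 0.75]},
    {"translation": [0, 0, -0.2], "rot": [0, 0, 0.88]},
    {"translation": [0, 0, -0.2], "rot": [0, 0, 0.88]}
  ]
}}

```text
clock: 4.95
eef_pos: [582.0, -48.4, 202.8]
tcp_rot: [3.142, 0.001, 1.221]
contact_force: [3.0, -4.2, -15.1]
opening: 0.135
```

```bash
cat > st.py <<'E'
from h import *
s=readout.sense();np.set_printoptions(precision=4,suppress=True);print(s["clock"],s["eef_pos"],s["tcp_rot"],s["qpos"],s["contact_force"],s["wrist_torque"],s["opening"])
E
python3 st.py
```

```text
4.95 [581.9583 -48.3861 202.7828] [3.1415 0.0007 1.2214] [-0.0853  0.5494  1.859  -0.001   0.7333  0.2648] [  2.9607  -4.2443 -15.1396] [-0.7875 -0.4634 -0.0977] 0.135340430245997
```

>>> {"fn": "step_arm", "kwargs": {
  "deltas": [
    {"translation": [0, 0, 0.12], "rot": [0, 0, 0.1]},
    {"translation": [0, 0, 0.12], "rot": [0, 0, 0.1]}
  ]
}}

```text
clock: 5.2
eef_pos: [582.0, -48.4, 202.7]
tcp_rot: [3.141, 0.001, 1.122]
contact_force: [-1.0, -5.3, -1.4]
opening: 0.136
```

```bash
python3 st.py
```

```text
5.2 [581.9834 -48.407  202.6904] [3.1414 0.0007 1.1225] [-0.0854  0.5495  1.859  -0.001   0.7332  0.3637] [-0.9778 -5.3308 -1.3808] [-0.7084  0.3341 -0.0817] 0.1363607517622098
```

>>> {"fn": "step_arm", "kwargs": {
  "deltas": [
    {"translation": [0, 0, 0], "rot": [0, 0, 0.1]},
    {"translation": [0, 0, 0], "rot": [0, 0, 0.1]}
  ]
}}

```text
clock: 5.45
eef_pos: [582.2, -47.8, 202.8]
tcp_rot: [3.141, 0.0, 1.025]
contact_force: [-2.5, 0.1, 2.9]
opening: 0.136
```

```bash
python3 st.py
```

```text
5.45 [582.2088 -47.8291 202.7628] [3.141  0.     1.0251] [-0.0845  0.5495  1.8588 -0.0004  0.7328  0.4616] [-2.513   0.1338  2.9347] [0.0907 0.3937 1.0428] 0.13645106841943622
```

>>> {"fn": "step_arm", "kwargs": {
  "deltas": [
    {"translation": [0, 0, 0], "rot": [0, 0, 0.08]},
    {"translation": [0, 0, 0], "rot": [0, 0, 0.08]}
  ]
}}

```text
clock: 5.7
eef_pos: [582.2, -47.7, 202.9]
tcp_rot: [3.141, 0.001, 0.949]
contact_force: [-4.3, 1.2, 6.0]
opening: 0.14
```

```bash
python3 st.py
```

```text
5.7 [582.2425 -47.6991 202.8894] [3.1406 0.0007 0.9488] [-0.084   0.5493  1.8587 -0.0017  0.7331  0.5393] [-4.2955  1.1724  5.9512] [0.3703 0.4493 2.7804] 0.14039448527884885
```

The torque rises sharply at yaw ≈1.03, about 1.06 rad into the turn, so the left bolt is at its stop. I'll release it and rise.

>>> {"fn": "step_arm", "kwargs": {
  "deltas": [
    {"translation": [0, 0, 0], "rot": [0, 0, -0.03]},
    {"translation": [0, 0, 0], "rot": [0, 0, -0.03]},
    {"translation": [0, 0, 0], "rot": [0, 0, -0.03]}
  ],
  "grip": 120
}}

```text
clock: 6.08
eef_pos: [582.3, -48.1, 202.0]
tcp_rot: [3.141, -0.0, 0.971]
contact_force: [-0.1, 0.3, -0.8]
opening: 0.53
```

>>> {"fn": "step_arm", "kwargs": {
  "deltas": [
    {"translation": [0, 0, -4], "rot": [0, 0, 0]},
    {"translation": [0, 0, -8.5], "rot": [0, 0, 0]},
    {"translation": [0, 0, -8.5], "rot": [0, 0, 0]}
  ]
}}

```text
clock: 6.45
eef_pos: [583.6, -48.2, 290.4]
tcp_rot: [3.136, -0.003, 0.971]
contact_force: [0.2, 0.6, -0.0]
opening: 0.527
```

```bash
python3 st.py;python3 - <<'E'
from h import *
f=imaging.grab_frame("wrist");crop(f,0,0,640,400,1.25,"w8.png")
E
```

```text
6.45 [583.6031 -48.1897 290.3559] [ 3.136  -0.0033  0.9706] [-0.085   0.4226  1.8172  0.0002  0.8953  0.5151] [ 0.2318  0.5738 -0.002 ] [-0.015  -0.035  -0.0254] 0.5273089588018367
```

View pics/w8.png

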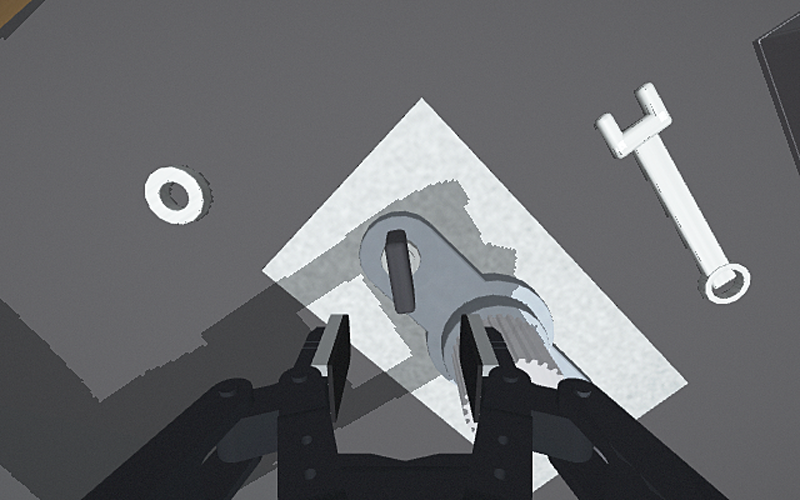

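Left bolt bar now lies at yaw ≈1.07, consistent with where the torque rose. On to the right bolt.

>>> {"fn": "step_arm", "kwargs": {
  "deltas": [
    {"translation": [-12.7, 12.65, 2.4], "rot": [0, 0, -1.1]},
    {"translation": [-12.7, 12.65, 2.4], "rot": [0, 0, -1.1]},
    {"translation": [-12.7, 12.65, 2.4], "rot": [0, 0, -1.1]},
    {"translation": [-12.7, 12.65, 2.4], "rot": [0, 0, -1.1]},
    {"translation": [-12.7, 12.65, 2.4], "rot": [0, 0, -1.1]},
    {"translation": [-12.7, 12.65, 2.4], "rot": [0, 0, -1.1]},
    {"translation": [-12.7, 12.65, 2.4], "rot": [0, 0, -1.1]}
  ]
}}

```text
clock: 7.38
eef_pos: [614.3, -224.2, 261.3]
tcp_rot: [-3.14, -0.002, 2.069]
contact_force: [-0.0, 0.7, -0.1]
opening: 0.53
```

```bash
python3 st.py;python3 - <<'E'
from h import *
f=imaging.grab_frame("wrist");crop(f,0,0,640,400,1.25,"w9.png")
print(1.25*proj(f,(616.2,-224.5,58)))
E
```

```text
7.375 [ 614.3233 -224.1705  261.2995] [-3.1402 -0.0017  2.0694] [-0.3522  0.5516  1.6735  0.0001  0.9188 -0.8508] [-0.0133  0.697  -0.0955] [0.0577 0.0283 0.0034] 0.5300920673679987
[409.50772368 301.27929555]
```

View pics/w9.png

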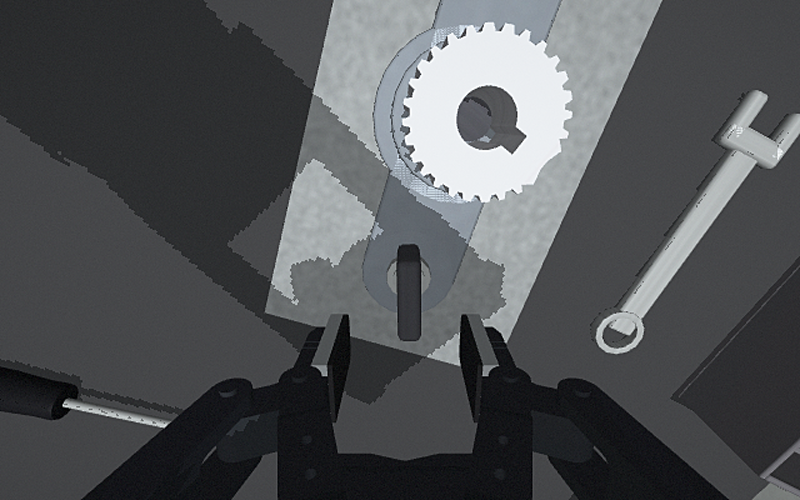

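>>> {"fn": "step_arm", "kwargs": {
  "deltas": [
    {"translation": [-0.1, 0.17, 3.0], "rot": [0, 0, 0]},
    {"translation": [-0.1, 0.17, 5.9], "rot": [0, 0, 0]},
    {"translation": [-0.1, 0.17, 5.9], "rot": [0, 0, 0]}
  ]
}}

```text
clock: 7.8
eef_pos: [615.6, -223.8, 201.3]
tcp_rot: [-3.138, -0.004, 2.068]
contact_force: [0.2, 0.8, 0.2]
opening: 0.529
```

>>> {"fn": "step_arm", "kwargs": {
  "deltas": [
    {"translation": [0, 0, 0], "rot": [0, 0, 0]},
    {"translation": [0, 0, 0], "rot": [0, 0, 0]},
    {"translation": [0, 0, 0], "rot": [0, 0, 0]},
    {"translation": [0, 0, 0], "rot": [0, 0, 0]}
  ],
  "grip": 255
}}

```text
clock: 8.3
eef_pos: [616.9, -224.7, 205.2]
tcp_rot: [3.141, 0.001, 2.07]
contact_force: [-4.3, -2.7, 6.4]
opening: 0.131
```

```bash
python3 st.py
```

```text
8.3 [ 616.8601 -224.7109  205.2407] [3.1413 0.0011 2.0703] [-0.3515  0.6281  1.6908 -0.0007  0.8216 -0.8506] [-4.3265 -2.7386  6.3802] [-0.3232  0.6461 -0.0806] 0.13065790468335778
```

>>> {"fn": "step_arm", "kwargs": {
  "deltas": [
    {"translation": [0, 0, 0], "rot": [0, 0, 0.15]},
    {"translation": [0, 0, 0], "rot": [0, 0, 0.3]},
    {"translation": [0, 0, 0], "rot": [0, 0, 0.45]},
    {"translation": [0, 0, 0], "rot": [0, 0, 0.6]},
    {"translation": [0, 0, 0], "rot": [0, 0, 0.75]},
    {"translation": [0, 0, 0], "rot": [0, 0, 0.86]},
    {"translation": [0, 0, 0], "rot": [0, 0, 0.86]}
  ]
}}

```text
clock: 9.18
eef_pos: [616.8, -224.8, 205.2]
tcp_rot: [3.14, 0.001, 1.209]
contact_force: [-4.1, -2.7, 7.1]
opening: 0.131
```

```bash
python3 st.py
```

```text
9.175 [ 616.8498 -224.7521  205.2437] [3.1405 0.0006 1.2089] [-0.3515  0.6281  1.6908 -0.0009  0.8215  0.011 ] [-4.1123 -2.7328  7.1409] [-0.4685  0.6606 -0.042 ] 0.13117782642801332
```

>>> {"fn": "step_arm", "kwargs": {
  "deltas": [
    {"translation": [0, 0, 0], "rot": [0, 0, 0.1]},
    {"translation": [0, 0, 0], "rot": [0, 0, 0.1]}
  ]
}}

```text
clock: 9.43
eef_pos: [616.9, -224.7, 205.3]
tcp_rot: [3.14, 0.001, 1.11]
contact_force: [-3.8, -3.1, 6.1]
opening: 0.139
```

```bash
python3 st.py
```

```text
9.425 [ 616.8683 -224.7475  205.2734] [3.1403 0.0007 1.1098] [-0.3515  0.6281  1.6908 -0.0012  0.8216  0.1103] [-3.823  -3.081   6.0503] [-0.4759  0.6569  0.1871] 0.13872872083210241
```

>>> {"fn": "step_arm", "kwargs": {
  "deltas": [
    {"translation": [0, 0, 0], "rot": [0, 0, 0.09]},
    {"translation": [0, 0, 0], "rot": [0, 0, 0.09]}
  ]
}}

```text
clock: 9.68
eef_pos: [616.9, -224.6, 205.4]
tcp_rot: [3.14, 0.002, 1.024]
contact_force: [-4.2, -2.3, 8.0]
opening: 0.137
```

```bash
python3 st.py
```

```text
9.675 [ 616.9095 -224.6296  205.3683] [3.1401 0.0016 1.0235] [-0.351   0.6279  1.6908 -0.0025  0.8218  0.1979] [-4.2108 -2.3348  8.0384] [-0.3327  0.7681  2.0143] 0.13699804170859756
```

The right bolt reached its stop too: 2.0 N m, with onset near yaw 1.1. One more nudge, then release and rise.

>>> {"fn": "step_arm", "kwargs": {
  "deltas": [
    {"translation": [0, 0, 0], "rot": [0, 0, 0.04]},
    {"translation": [0, 0, 0], "rot": [0, 0, 0.04]}
  ]
}}

```text
clock: 9.93
eef_pos: [616.9, -224.5, 205.4]
tcp_rot: [3.14, 0.002, 0.986]
contact_force: [-5.1, -1.2, 8.6]
opening: 0.138
```

>>> {"fn": "step_arm", "kwargs": {
  "deltas": [
    {"translation": [0, 0, 0], "rot": [0, 0, -0.06]},
    {"translation": [0, 0, 0], "rot": [0, 0, -0.06]},
    {"translation": [0, 0, 0], "rot": [0, 0, -0.06]}
  ],
  "grip": 120
}}

```text
clock: 10.3
eef_pos: [617.0, -224.3, 204.2]
tcp_rot: [3.141, -0.0, 1.039]
contact_force: [0.5, 0.5, 0.6]
opening: 0.529
```

>>> {"fn": "step_arm", "kwargs": {
  "deltas": [
    {"translation": [0, 0, -4], "rot": [0, 0, 0]},
    {"translation": [0, 0, -10], "rot": [0, 0, 0]},
    {"translation": [0, 0, -14], "rot": [0, 0, 0]},
    {"translation": [0, 0, -14], "rot": [0, 0, 0]}
  ]
}}

```text
clock: 10.8
eef_pos: [617.9, -224.7, 348.1]
tcp_rot: [3.135, -0.001, 1.04]
contact_force: [0.4, -0.5, 0.4]
opening: 0.527
```

```bash
python3 st.py;python3 - <<'E'
from h import *
f=imaging.grab_frame("wrist");crop(f,0,0,640,400,1.25,"w10.png")
E
```

```text
10.8 [ 617.9383 -224.7175  348.0651] [ 3.1346 -0.0013  1.0397] [-0.3511  0.4549  1.6125  0.0001  1.067   0.18  ] [ 0.4284 -0.4623  0.4173] [0.0114 0.0071 0.0127] 0.5273635736598485
```

View pics/w10.png

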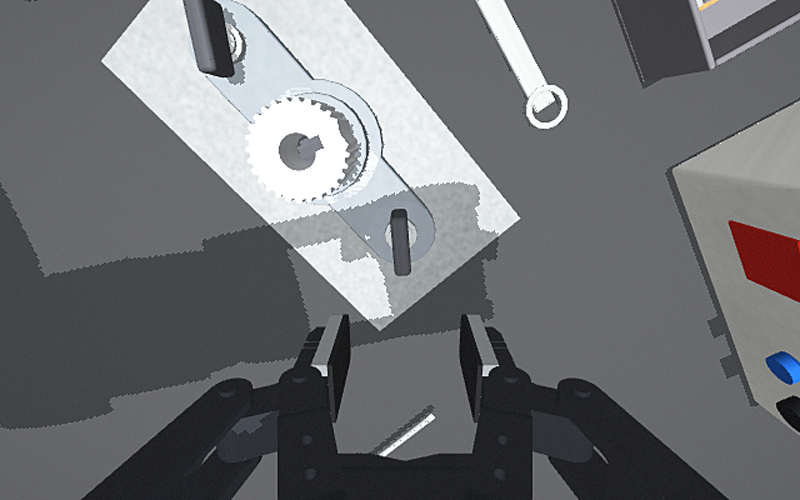

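>>> {"fn": "step_arm", "kwargs": {
  "deltas": [
    {"translation": [33.4, -32.8, -4.0], "rot": [0, 0, -1.36]},
    {"translation": [33.4, -32.8, -4.0], "rot": [0, 0, -1.36]},
    {"translation": [33.4, -32.8, -4.0], "rot": [0, 0, -1.36]},
    {"translation": [33.4, -32.8, -4.0], "rot": [0, 0, -1.36]},
    {"translation": [33.4, -32.8, -4.0], "rot": [0, 0, -1.36]},
    {"translation": [33.4, -32.8, -4.0], "rot": [0, 0, -1.36]},
    {"translation": [33.4, -32.8, -4.0], "rot": [0, 0, -1.36]},
    {"translation": [33.4, -32.8, -4.0], "rot": [0, 0, -1.36]}
  ]
}}

```text
clock: 11.85
eef_pos: [501.3, 232.2, 382.6]
tcp_rot: [-3.14, -0.001, 2.406]
contact_force: [-0.2, 0.0, -0.4]
opening: 0.531
```

>>> {"fn": "step_arm", "kwargs": {
  "deltas": [
    {"translation": [0, 0, 0], "rot": [0, 0, 0]},
    {"translation": [0, 0, 0], "rot": [0, 0, 0]}
  ]
}}

```text
clock: 12.1
eef_pos: [502.5, 229.2, 382.7]
tcp_rot: [-3.14, -0.0, 2.4]
contact_force: [-0.4, 0.5, -0.0]
opening: 0.53
```

```bash
python3 st.py;python3 - <<'E'
from h import *
f=imaging.grab_frame("wrist");crop(f,0,0,640,400,1.25,"w11.png")
print(1.25*proj(f,(504,230,102)))
E
```

```text
12.1 [502.4578 229.1538 382.7241] [-3.1396 -0.0005  2.4001] [ 0.4253  0.2641  1.8117 -0.0004  1.0677 -0.4038] [-0.3649  0.4625 -0.0092] [ 0.0319  0.0125 -0.0254] 0.5303099824358783
[409.06324263 250.59255304]
```

View pics/w11.png

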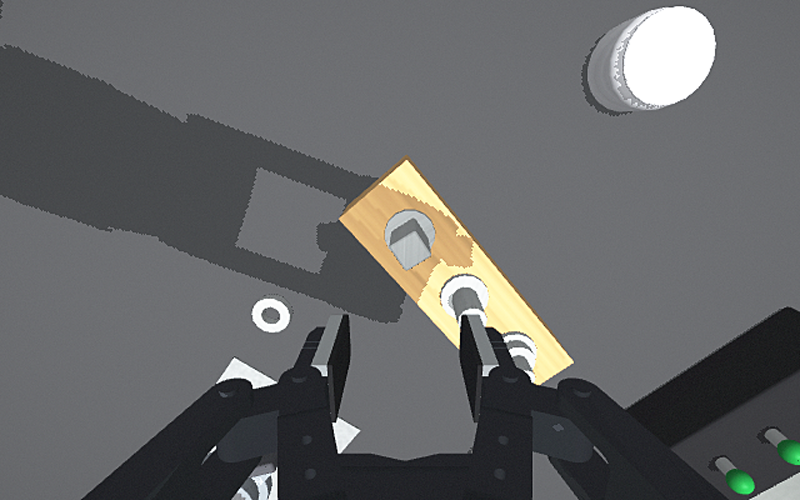

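Run:
```python
from h import *
f=imaging.grab_frame("wrist");crop(f,295,155,360,225,8.5,"w12.png")
f=imaging.grab_frame("scene");crop(f,345,125,385,165,12,"s2.png")
```

```text
(no output)
```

View pics/w12.png

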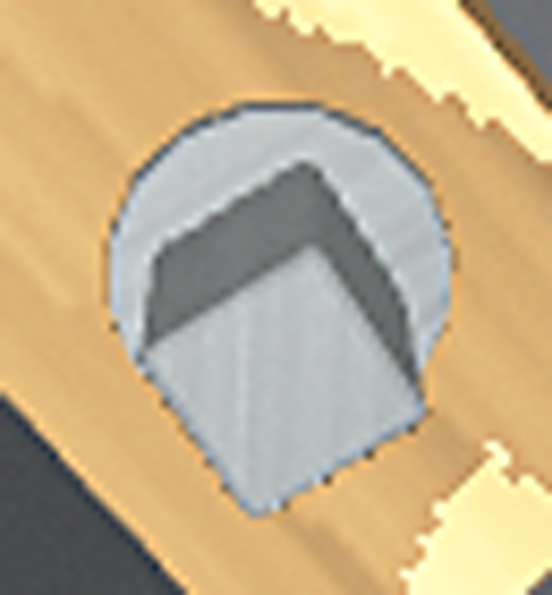

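View pics/s2.png

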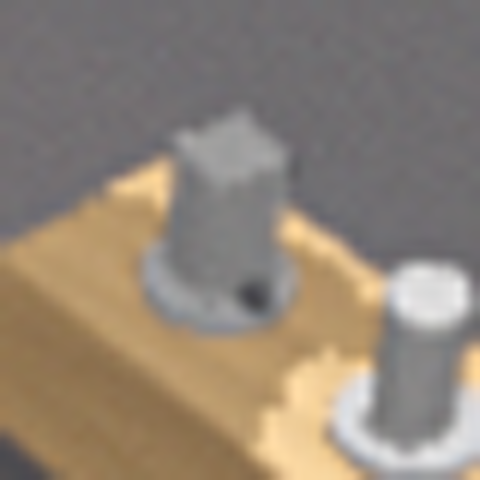

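Run:
```python
from h import *
f=imaging.grab_frame("wrist");g=imaging.grab_frame("scene")
P=np.array([onz(f,((x+.5)/8.5-.5+295,(y+.5)/8.5-.5+155),102)[:2] for x,y in [(142,350),(312,243),(425,412),(257,519)]])
c=P.mean(0);print(P,c)
E=np.roll(P,-1,0)-P;print("sides",np.hypot(*E.T),"yaw",np.arctan2(E[:,1],E[:,0]))
# collar circle top z=62
C=np.array([onz(f,((x+.5)/8.5-.5+295,(y+.5)/8.5-.5+155),62)[:2] for x,y in [(110,255),(280,102),(452,255),(135,178),(420,178)]])
from scipy.optimize import least_squares
r=least_squares(lambda q:np.hypot(C[:,0]-q[0],C[:,1]-q[1])-20,c);print("collar",r.x,r.fun)
k=onz(g,(345+253.5/12-.5,125+293.5/12-.5),64);d=k[:2]-r.x;print("key",k,d,np.hypot(*d),np.arctan2(d[1],d[0]))
t=onz(g,(345+233/12-.5,125+147/12-.5),102);print("scene top c",t)
```

```text
[[492.5629318  222.34004884]
 [495.84087407 242.20957832]
 [516.52455172 238.80562258]
 [513.60259412 218.60395975]] [504.63273793 230.48980238]
sides [20.13810089 20.9619044  20.41188422 21.36880325] yaw [ 1.40729568 -0.16311001 -1.71443961  2.96585093]
collar [504.8442238  230.22059369] [-0.4868744   0.28550681 -0.14569943  0.03693036 -0.38115758]
key [518.69425481 227.6255581   64.        ] [13.85003101 -2.59503559] 14.091045691547878 -0.1852192426891076
scene top c [505.47745783 229.19586647 102.        ]
```

>>> {"fn": "step_arm", "kwargs": {
  "deltas": [
    {"translation": [-0.08, 0.23, 8.0], "rot": [0, 0, -0.58]},
    {"translation": [-0.08, 0.23, 8.0], "rot": [0, 0, -0.58]},
    {"translation": [-0.08, 0.23, 8.0], "rot": [0, 0, -0.58]},
    {"translation": [-0.08, 0.23, 8.0], "rot": [0, 0, -0.58]},
    {"translation": [-0.08, 0.23, 8.0], "rot": [0, 0, -0.58]}
  ],
  "squeeze": 90
}}

```text
clock: 12.98
eef_pos: [505.1, 230.6, 304.2]
tcp_rot: [3.141, 0.001, 2.977]
contact_force: [-0.6, 0.9, -0.6]
opening: 0.535
```

```bash
python3 st.py;python3 - <<'E'
from h import *
f=imaging.grab_frame("wrist");crop(f,0,0,640,400,1.25,"w13.png")
E
```

```text
12.975 [505.0764 230.6305 304.2123] [3.1412 0.0006 2.9766] [ 0.4256  0.3644  1.872  -0.      0.9044 -0.9801] [-0.6309  0.9395 -0.5961] [-0.0071  0.0032  0.0319] 0.5349076548652164
```

View pics/w13.png

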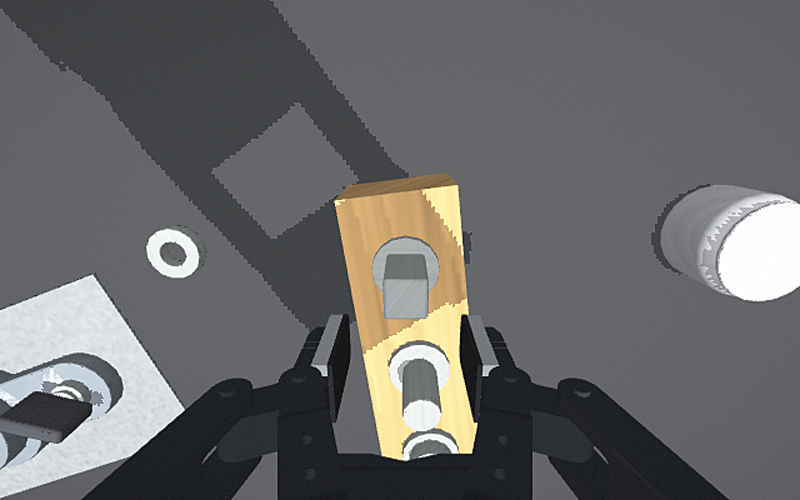

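>>> {"fn": "step_arm", "kwargs": {
  "deltas": [
    {"translation": [0, 0, 3.2], "rot": [0, 0, 0]},
    {"translation": [0, 0, 6.3], "rot": [0, 0, 0]},
    {"translation": [0, 0, 6.3], "rot": [0, 0, 0]}
  ]
}}

```text
clock: 13.4
eef_pos: [504.0, 230.4, 239.4]
tcp_rot: [-3.14, -0.003, 2.979]
contact_force: [-0.6, -0.2, 1.2]
opening: 0.527
```

>>> {"fn": "step_arm", "kwargs": {
  "deltas": [
    {"translation": [0, 0, 0], "rot": [0, 0, 0]},
    {"translation": [0, 0, 0], "rot": [0, 0, 0]},
    {"translation": [0, 0, 0], "rot": [0, 0, 0]},
    {"translation": [0, 0, 0], "rot": [0, 0, 0]}
  ],
  "grip": 255
}}

```text
clock: 13.9
eef_pos: [505.4, 231.1, 242.4]
tcp_rot: [3.14, 0.002, 2.981]
contact_force: [-0.8, -0.4, 7.2]
opening: 0.241
```

```bash
python3 st.py;python3 - <<'E'
from h import *
f=imaging.grab_frame("wrist");crop(f,160,150,480,400,2.4,"w14.png")
E
```

```text
13.9 [505.4115 231.1199 242.3921] [3.1402 0.0021 2.9805] [ 0.4262  0.4546  1.9075 -0.0001  0.777  -0.9834] [-0.8491 -0.3977  7.1663] [-0.1501  0.1465 -0.0838] 0.24143571809313613
```

View pics/w14.png

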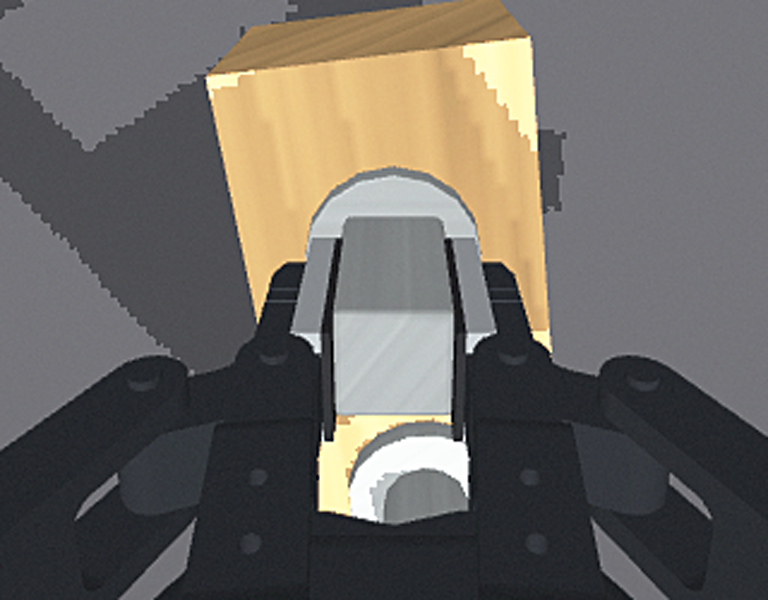

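Gripped. Opening 0.24 matches the 22 mm head, and the collar should be 186.4 mm below the TCP. Lifting straight up.

>>> {"fn": "step_arm", "kwargs": {
  "deltas": [
    {"translation": [0, 0, -3], "rot": [0, 0, 0]},
    {"translation": [0, 0, -7], "rot": [0, 0, 0]},
    {"translation": [0, 0, -12], "rot": [0, 0, 0]},
    {"translation": [0, 0, -12], "rot": [0, 0, 0]},
    {"translation": [0, 0, -12], "rot": [0, 0, 0]}
  ]
}}

```text
clock: 14.58
eef_pos: [504.3, 230.6, 360.5]
tcp_rot: [-3.141, -0.0, 2.981]
contact_force: [-0.5, -1.3, -2.8]
opening: 0.249
```

```bash
python3 st.py;python3 - <<'E'
from h import *
f=imaging.grab_frame("wrist");crop(f,160,150,480,400,2.4,"w15.png")
f=imaging.grab_frame("scene");crop(f,330,60,450,200,4,"s3.png")
E
```

```text
14.575 [504.3003 230.6454 360.4524] [-3.1413 -0.0004  2.9807] [ 0.4262  0.2925  1.8283  0.      1.0213 -0.9837] [-0.5056 -1.2812 -2.7527] [ 0.0354  0.0433 -0.0162] 0.24942648678194743
```

View pics/w15.png

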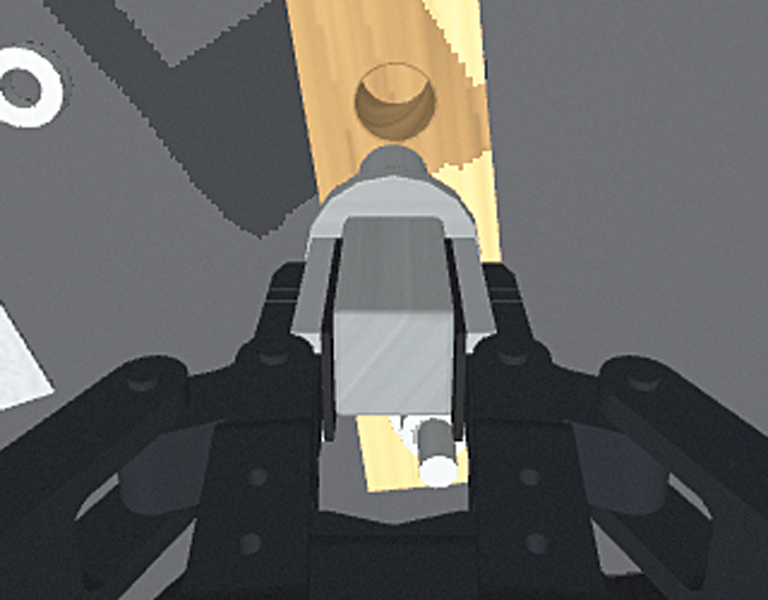

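View pics/s3.png

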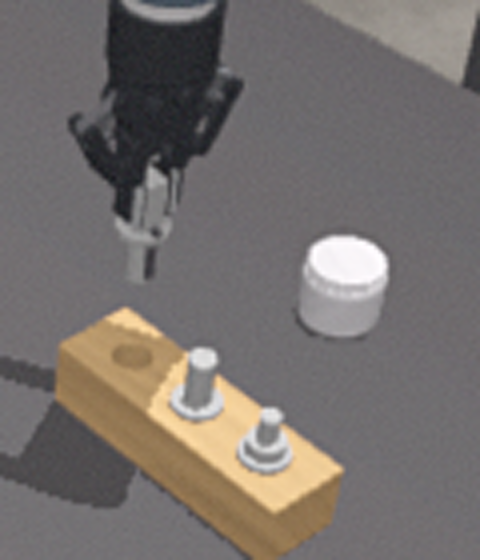

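Run:
```python
from h import *
f=imaging.grab_frame("wrist");s=readout.sense();R=Ro.from_euler("xyz",s["tcp_rot"]).as_matrix()
for x,y in [(334,312),(452,312),(448,414),(336,414)]:
    p=onz(f,((x+.5)/2.4-.5+160,(y+.5)/2.4-.5+150),s["eef_pos"][2]-140.4);print(R.T@(p-s["eef_pos"]))
R2=R; d=np.array([599.1,-137.6,360.])-s["eef_pos"];print(s["eef_pos"],R.T@d)
```

```text
[ 12.11924754 -10.90629862 140.44718291]
[ 12.14874034   9.15983879 140.41506736]
[ -8.84720637   8.96451497 140.36496024]
[ -8.8873382  -11.08388878 140.39702179]
[504.19821737 230.59657084 359.28476956] [-152.63312222 -348.25052903   -0.52317333]
```

>>> {"fn": "step_arm", "kwargs": {
  "deltas": [
    {"translation": [-15.4, -34.73, 1.4], "rot": [0, 0, -0.025]},
    {"translation": [-15.4, -34.73, 1.4], "rot": [0, 0, -0.025]},
    {"translation": [-15.4, -34.73, 1.4], "rot": [0, 0, -0.025]},
    {"translation": [-15.4, -34.73, 1.4], "rot": [0, 0, -0.025]},
    {"translation": [-15.4, -34.73, 1.4], "rot": [0, 0, -0.025]},
    {"translation": [-15.4, -34.73, 1.4], "rot": [0, 0, -0.025]},
    {"translation": [-15.4, -34.73, 1.4], "rot": [0, 0, -0.025]},
    {"translation": [-15.4, -34.73, 1.4], "rot": [0, 0, -0.025]}
  ]
}}

```text
clock: 15.72
eef_pos: [600.8, -136.9, 345.4]
tcp_rot: [3.141, -0.003, 3.004]
contact_force: [-0.7, 0.4, -3.1]
opening: 0.244
```

>>> {"fn": "step_arm", "kwargs": {
  "deltas": [
    {"translation": [0, 0, 0], "rot": [0, 0, 0]},
    {"translation": [0, 0, 0], "rot": [0, 0, 0]}
  ]
}}

```text
clock: 15.98
eef_pos: [601.1, -135.3, 346.8]
tcp_rot: [3.141, -0.0, 3.007]
contact_force: [0.4, -0.5, -3.0]
opening: 0.243
```

```bash
python3 st.py;python3 - <<'E'
from h import *
f=imaging.grab_frame("wrist");crop(f,120,60,520,400,2,"w16.png")
f=imaging.grab_frame("scene");crop(f,240,150,340,270,5,"s4.png")
E
```

```text
15.975 [ 601.0779 -135.3088  346.809 ] [ 3.1414 -0.0003  3.0075] [-0.2239  0.398   1.7059  0.0001  1.0381 -1.6606] [ 0.415  -0.5057 -2.9762] [-0.005   0.0081  0.021 ] 0.2425833079516313
```

View pics/w16.png

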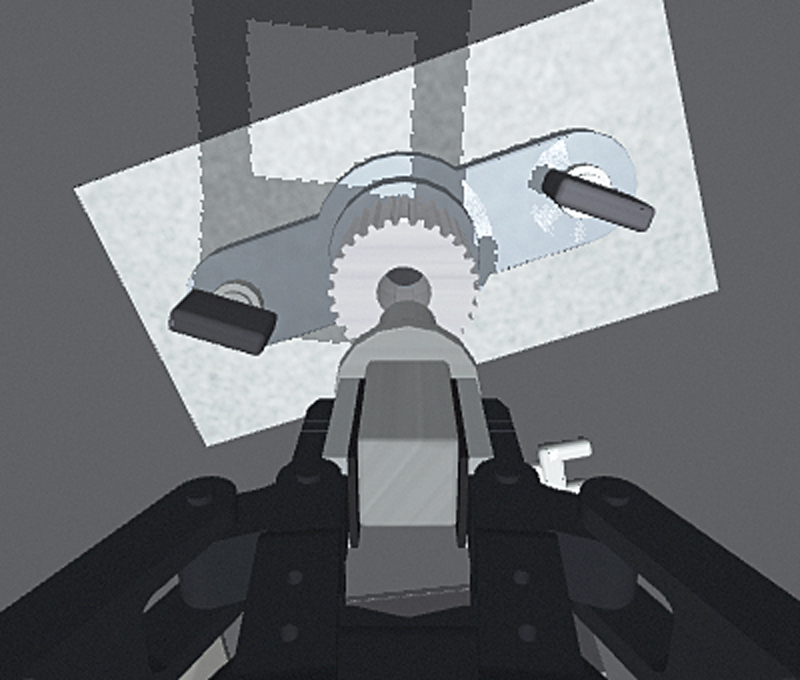

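View pics/s4.png

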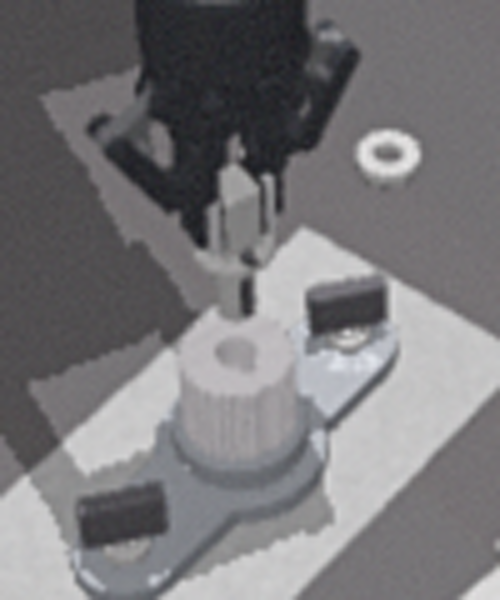

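Run:
```python
from h import *
f=imaging.grab_frame("wrist");crop(f,280,180,370,260,8.5,"w17.png")
print(readout.sense()["eef_pos"])
```

```text
[ 601.19448172 -135.79147204  347.00289624]
```

View pics/w17.png

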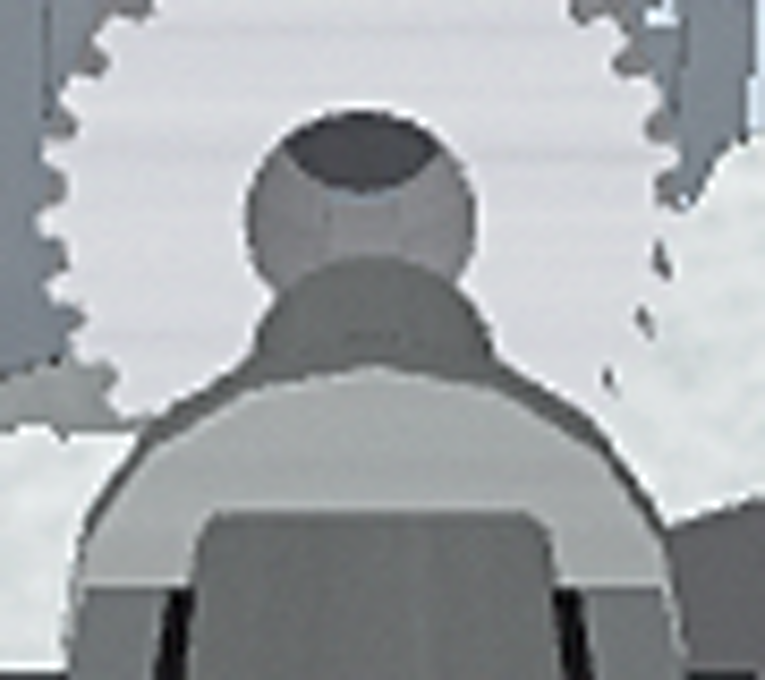

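Run:
```python
from h import *
f=imaging.grab_frame("wrist");s=readout.sense();R=Ro.from_euler("xyz",s["tcp_rot"]).as_matrix();e=s["eef_pos"]
px=lambda x,y:((x+.5)/8.5-.5+280,(y+.5)/8.5-.5+180)
tool=lambda p,z:R.T@(onz(f,p,z)-e)
print("collar top front ->axis", tool(px(375,366),e[2]-180.4)[:2]-[20,0])
print("head front bottom edge ->", tool(px(372,512),e[2]-180.4)[:2]-[11,0])
print("tip front r10", tool(px(374,256),e[2]-186.4-41)[:2]-[10,0],"r7",tool(px(374,256),e[2]-186.4-45)[:2]-[7,0])
print("bore top", tool(px(361,109),85)[:2]-[10.8,0], "bore widest row", tool(px(361.5,220),85)[:2], "L",tool(px(247,220),85)[:2],"R",tool(px(476,220),85)[:2])
print(e,readout.sense()["tcp_rot"])
```

```text
collar top front ->axis [ 0.91659316 -0.60053356]
head front bottom edge -> [ 0.07409079 -0.78625191]
tip front r10 [ 1.032185   -0.71287247] r7 [ 2.58068195 -0.71718356]
bore top [ 1.98544731 -1.94197137] bore widest row [ 2.01948896 -1.91188467] L [  2.01472901 -12.55177168] R [2.02424834 8.72673965]
[ 601.22733339 -135.97866232  347.03991361] [-3.14156644e+00  2.40091818e-04  3.00669832e+00]
```

>>> {"fn": "step_arm", "kwargs": {
  "deltas": [
    {"translation": [0, 0, 0], "rot": [0, 0, 0]},
    {"translation": [0, 0, 0], "rot": [0, 0, 0]},
    {"translation": [0, 0, 0], "rot": [0, 0, 0]},
    {"translation": [0, 0, 0], "rot": [0, 0, 0]}
  ]
}}

```text
clock: 16.68
eef_pos: [601.2, -136.7, 346.8]
tcp_rot: [-3.142, -0.0, 3.006]
contact_force: [0.4, 0.6, -2.7]
opening: 0.243
```

```bash
python3 st.py
```

```text
16.675 [ 601.197  -136.6831  346.833 ] [-3.1416 -0.0001  3.0057] [-0.226   0.3985  1.705  -0.      1.0381 -1.6609] [ 0.4324  0.5685 -2.6953] [0.0157 0.0084 0.0127] 0.24278154777120728
```

>>> {"fn": "step_arm", "kwargs": {
  "deltas": [
    {"translation": [0.11, -0.05, 2.0], "rot": [0, 0, 0]},
    {"translation": [0.11, -0.05, 2.8], "rot": [0, 0, 0]},
    {"translation": [0.11, -0.05, 3.3], "rot": [0, 0, 0]},
    {"translation": [0.11, -0.05, 3.6], "rot": [0, 0, 0]},
    {"translation": [0.11, -0.05, 3.6], "rot": [0, 0, 0]}
  ]
}}

```text
clock: 17.3
eef_pos: [600.2, -137.0, 311.0]
tcp_rot: [-3.142, 0.0, 3.006]
contact_force: [-0.4, 0.1, -2.4]
opening: 0.243
```

```bash
python3 st.py
```

```text
17.3 [ 600.1566 -136.9839  311.0015] [-3.1416  0.0002  3.0057] [-0.2268  0.4385  1.7341  0.      0.9688 -1.6618] [-0.381   0.1098 -2.3608] [-0.0477  0.015  -0.0319] 0.24289077364046235
```

The tip is 5 mm into the bore with no contact force. I'll continue slowly through the height where the key meets the face.

>>> {"fn": "step_arm", "kwargs": {
  "deltas": [
    {"translation": [0, 0, 0.3], "rot": [0, 0, 0]},
    {"translation": [0, 0, 0.5], "rot": [0, 0, 0]},
    {"translation": [0, 0, 0.65], "rot": [0, 0, 0]},
    {"translation": [0, 0, 0.75], "rot": [0, 0, 0]},
    {"translation": [0, 0, 0.75], "rot": [0, 0, 0]}
  ]
}}

```text
clock: 17.92
eef_pos: [600.0, -136.9, 303.3]
tcp_rot: [-3.142, -0.0, 3.006]
contact_force: [0.1, 0.8, -2.6]
opening: 0.247
```

```bash
python3 st.py
```

```text
17.925 [ 600.024  -136.9485  303.2763] [-3.1416 -0.0001  3.0058] [-0.2268  0.4478  1.7394 -0.      0.9545 -1.6618] [ 0.0532  0.819  -2.6094] [0.0108 0.0033 0.0652] 0.24684601026291783
```

>>> {"fn": "step_arm", "kwargs": {
  "deltas": [
    {"translation": [0, 0, 0.4], "rot": [0, 0, 0]},
    {"translation": [0, 0, 0.8], "rot": [0, 0, 0]},
    {"translation": [0, 0, 0.8], "rot": [0, 0, 0]}
  ]
}}

```text
clock: 18.3
eef_pos: [599.8, -136.9, 294.8]
tcp_rot: [3.141, -0.001, 3.006]
contact_force: [-0.6, -1.0, -2.9]
opening: 0.245
```

```bash
python3 st.py;python3 - <<'E'
from h import *
f=imaging.grab_frame("wrist");crop(f,240,150,400,270,5,"w18.png")
E
```

```text
18.3 [ 599.844  -136.928   294.7978] [ 3.1415 -0.0009  3.0057] [-0.2269  0.4583  1.745   0.      0.9393 -1.6618] [-0.5646 -0.9507 -2.9474] [ 0.0118 -0.0355  0.024 ] 0.24475622857654833
```

View pics/w18.png

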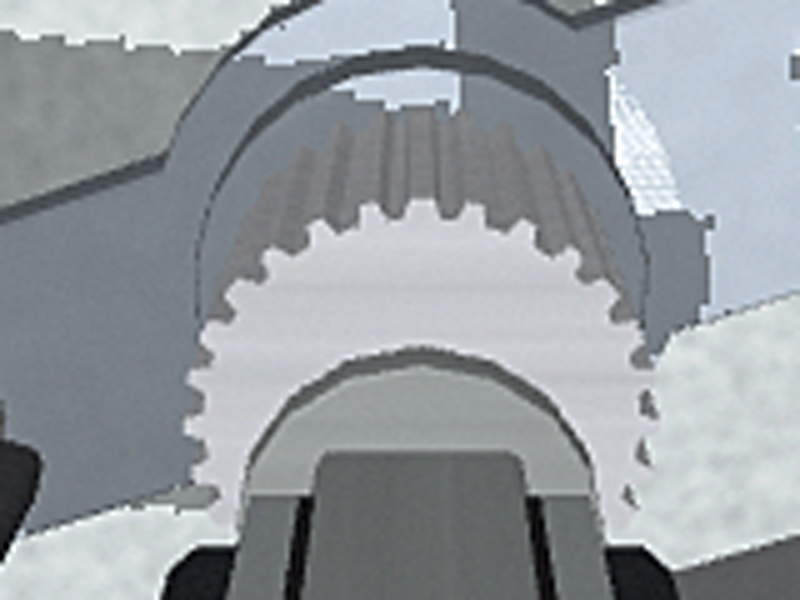

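>>> {"fn": "step_arm", "kwargs": {
  "deltas": [
    {"translation": [0, 0, 0.5], "rot": [0, 0, 0]},
    {"translation": [0, 0, 1.0], "rot": [0, 0, 0]},
    {"translation": [0, 0, 1.4], "rot": [0, 0, 0]},
    {"translation": [0, 0, 1.4], "rot": [0, 0, 0]}
  ]
}}

```text
clock: 18.85
eef_pos: [599.9, -136.9, 280.8]
tcp_rot: [3.142, -0.001, 3.006]
contact_force: [0.3, 0.1, -2.8]
opening: 0.24
```

```bash
python3 st.py
```

```text
18.85 [ 599.9168 -136.9088  280.8421] [ 3.1415 -0.0008  3.0058] [-0.2268  0.4761  1.7533  0.      0.913  -1.6618] [ 0.3261  0.0647 -2.8376] [-0.0242 -0.0074 -0.0102] 0.24000253811687322
```

>>> {"fn": "step_arm", "kwargs": {
  "deltas": [
    {"translation": [0, 0, 0.25], "rot": [0, 0, 0]},
    {"translation": [0, 0, 0.5], "rot": [0, 0, 0]},
    {"translation": [0, 0, 0.5], "rot": [0, 0, 0]}
  ]
}}

```text
clock: 19.23
eef_pos: [600.3, -137.0, 276.7]
tcp_rot: [-3.142, 0.001, 3.006]
contact_force: [-0.8, 0.4, 2.6]
opening: 0.242
```

```bash
python3 st.py
```

```text
19.225 [ 600.262  -137.0024  276.734 ] [-3.1415  0.0007  3.0058] [-0.2268  0.4815  1.7554  0.      0.9039 -1.6618] [-0.819   0.4237  2.5792] [0.0197 0.2249 0.0726] 0.24238215450788306
```

Spring contact felt at the expected height. Pressing on.

>>> {"fn": "step_arm", "kwargs": {
  "deltas": [
    {"translation": [0, 0, 0.25], "rot": [0, 0, 0]},
    {"translation": [0, 0, 0.4], "rot": [0, 0, 0]},
    {"translation": [0, 0, 0.4], "rot": [0, 0, 0]}
  ]
}}

```text
clock: 19.6
eef_pos: [600.3, -137.0, 272.6]
tcp_rot: [-3.142, 0.001, 3.006]
contact_force: [-1.0, -0.2, 5.0]
opening: 0.242
```

```bash
python3 st.py
```

```text
19.6 [ 600.2654 -137.003   272.5618] [-3.1415  0.0007  3.0058] [-0.2268  0.487   1.7577 -0.      0.8962 -1.6618] [-1.0219 -0.2482  5.005 ] [-0.0448  0.2089 -0.0337] 0.24198779099497944
```

>>> {"fn": "step_arm", "kwargs": {
  "deltas": [
    {"translation": [0, 0, 0.2], "rot": [0, 0, 0]},
    {"translation": [0, 0, 0.2], "rot": [0, 0, 0]}
  ]
}}

```text
clock: 19.85
eef_pos: [600.2, -137.0, 271.4]
tcp_rot: [-3.141, 0.001, 3.006]
contact_force: [-3.3, 0.4, 13.0]
opening: 0.244
```

```bash
python3 st.py
```

```text
19.85 [ 600.2444 -137.0114  271.394 ] [-3.1415  0.0007  3.0058] [-0.2268  0.4885  1.7584 -0.      0.894  -1.6618] [-3.3221  0.4034 12.9947] [0.1656 0.6484 0.0409] 0.24432646459156118
```

>>> {"fn": "step_arm", "kwargs": {
  "deltas": [
    {"translation": [0, 0, 0.1], "rot": [0, 0, 0]},
    {"translation": [0, 0, 0.1], "rot": [0, 0, 0]},
    {"translation": [0, 0, 0.1], "rot": [0, 0, 0]},
    {"translation": [0, 0, 0.1], "rot": [0, 0, 0]}
  ]
}}

```text
clock: 20.35
eef_pos: [600.3, -137.0, 271.4]
tcp_rot: [-3.142, 0.001, 3.006]
contact_force: [-6.7, 1.5, 22.6]
opening: 0.245
```

```bash
python3 st.py;python3 - <<'E'
from h import *
f=imaging.grab_frame("wrist");crop(f,100,60,540,400,1.8,"w19.png")
f=imaging.grab_frame("scene");crop(f,240,150,340,270,5,"s5.png")
E
```

```text
20.35 [ 600.252  -136.9902  271.3767] [-3.1415  0.001   3.0058] [-0.2268  0.4885  1.7585  0.      0.8935 -1.6619] [-6.7204  1.4897 22.5941] [0.2747 1.1669 0.0267] 0.24491647246276999
```

View pics/w19.png

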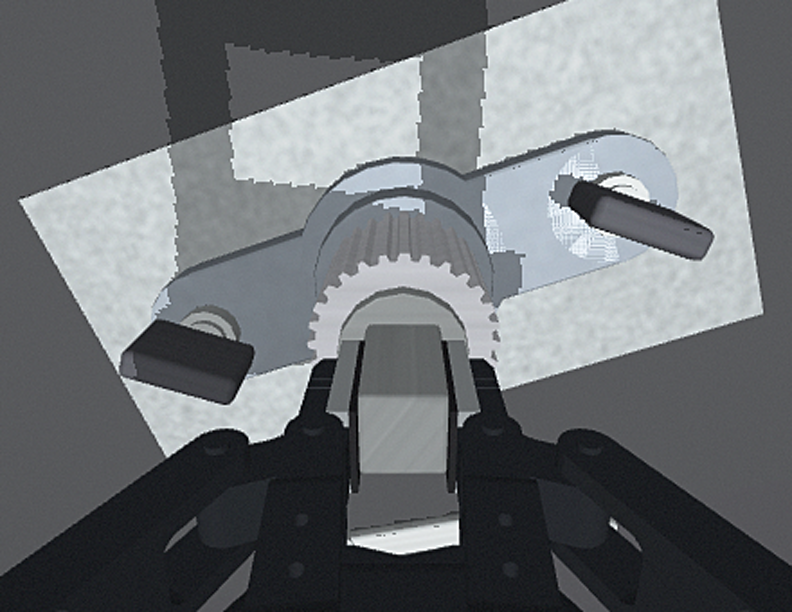

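View pics/s5.png

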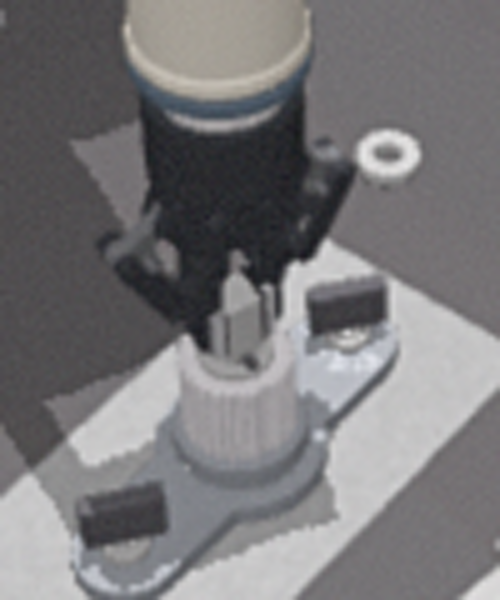

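The picture shows the collar flush on the face, and pressing harder no longer lowers it. One last check on the wing angles before handing in.

Run:
```python
from h import *
f=imaging.grab_frame("wrist");crop(f,155,220,255,300,8,"w20.png");crop(f,400,140,510,215,7,"w21.png")
```

```text
(no output)
```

View pics/w20.png

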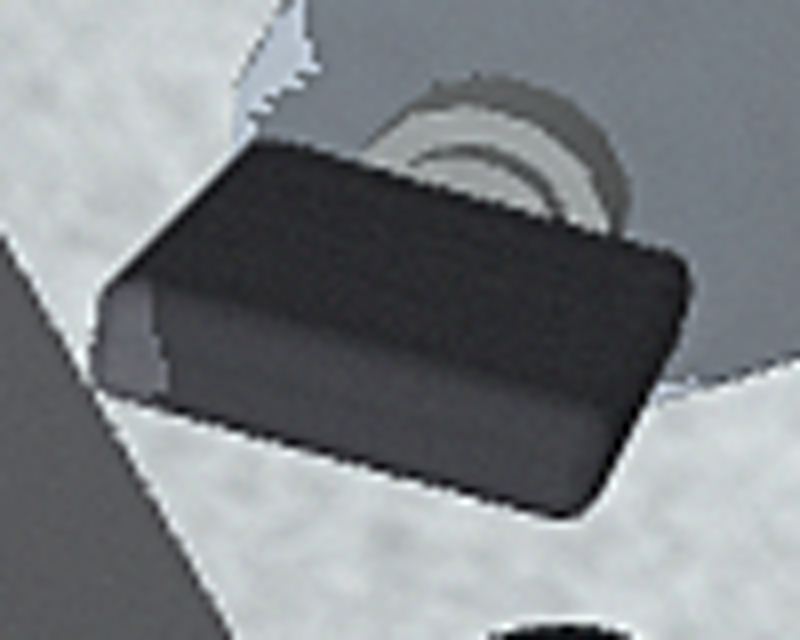

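View pics/w21.png

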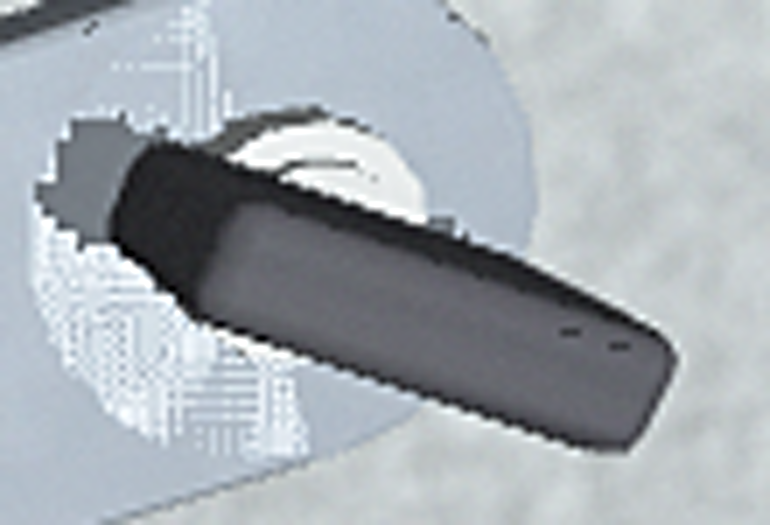

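Run:
```python
from h import *
f=imaging.grab_frame("wrist")
def a(p,q,s,o):
    P=[onz(f,((x+.5)/s-.5+o[0],(y+.5)/s-.5+o[1]),57.5)[:2] for x,y in (p,q)];v=P[1]-P[0];return np.arctan2(v[1],v[0]),np.hypot(*v)
print("R",a((110,390),(565,520),8,(155,220)),a((150,285),(610,400),8,(155,220)))
print("L",a((205,318),(605,448),7,(400,140)),a((240,205),(665,345),7,(400,140)))
s=readout.sense();print(s["clock"],s["eef_pos"],s["contact_force"])
```

```text
R (np.float64(1.105550519049207), np.float64(39.05885265509583)) (np.float64(1.1509336883836419), np.float64(38.58396070744966))
L (np.float64(1.1209636408855403), np.float64(38.8198217905623)) (np.float64(1.1224083922254011), np.float64(40.63598290264735))
20.55 [ 600.25002312 -137.01513564  271.37300122] [-7.06077552  2.02889922 21.47962944]
```

Run:
```python
from rig import ticket
print(ticket.sign_off())
```

```text
the job is handed in; nothing more can be done
None
```

I tightened both wing bolts to their stops and seated the keyed shaft in the pulley. I handed the job in at about 20.6 s with the arm still gripping the shaft and pressing it down.

- **Bolts:** turning each one clockwise ended in a sharp torque rise, to 2.8 N m on the left and at least 2.0 N m on the right. In the last picture the two wings are parallel, at yaw about 1.12 on the left and 1.11 to 1.15 on the right, which is close to 0.65 rad clockwise of the line of the bolts. An earlier rough reading put the left wing at 1.07, so these angles are good to about 0.05 rad.
- **Shaft:** I set the key to the keyway angle seen in the wrist camera, and it went in without any searching or contact force. The spring was felt at about the expected height. At the end the tool height was 271.4 mm, exactly where the collar should meet the face. Pressing harder raised the force from 13 to about 22 N without lowering it, and the pictures show the collar flush and the shaft upright.
- **Side force:** a side force of about 7 N remained on the tool at the end.
- **Other objects:** nothing else was touched on purpose. I did not check every other object again in a picture at the end.

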